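# Crack the sealed dry box that holds the tubes

## Task

One of the two sealed dry boxes holds the rack of tubes, the other a stack of microplates: take the lid of the tube box by its handle, pull it straight up until the sticky gasket gives way, and finish still holding that lid slightly open, level and still over its box, about 20 mm above the rim (15 to 30 mm) and touching the box nowhere, so that air seeps in slowly. Never let the lid jump higher than about 60 mm, or the rush of air will stir up the samples. Leave the other box sealed and the small things on the bench where they are; the program ends while holding the lid.

Things in the scene. Friction and masses are not known exactly. Their poses are not given: they have to be found in the camera images.
- box_left: The left of two identical dry boxes (bench desiccators), fixed to the bench: grey plinth, clear walls 5 thick, grey rim, 170 deep (its x) x 190 wide (its y), rim 110 high. Origin: centre of its underside; x points away from the robot, z up; yaw within 0.25. Side clips already undone.
- lid_left: Press-on lid of the left box, grey frame with clear window, 182x202x12, skirt 12 deep in the mouth, 0.26 to 0.47 kg. Origin: centre of the frame's underside, axes as the box's; on the rim when shut. Its bead is caught under the greased gasket: pulled straight up it resists with a peak near 20 N (weight included) after 2 mm, then gives way suddenly; clear of the gasket 10 mm up.
- left_handle (a point): Middle of the grip of the left lid's black handle: a straight bar along the lid's y at its centre, 14 wide (lid's x), 18 high, 108 long, on posts 92 apart; 43 above the lid's origin (153 above the bench when shut), 25 free below it, free all round.
- left_rim (a point): Centre of the left box's mouth, level with its rim's top, 110 above the bench; axes as the box's.
- box_left_shelf (a point): Centre of the perforated shelf inside the left box, 24 above the bench; its contents stand on it.
- box_right: The right of two identical dry boxes (bench desiccators), fixed to the bench: grey plinth, clear walls 5 thick, grey rim, 170 deep (its x) x 190 wide (its y), rim 110 high. Origin: centre of its underside; x points away from the robot, z up; yaw within 0.25. Side clips already undone.
- lid_right: Press-on lid of the right box, grey frame with clear window, 182x202x12, skirt 12 deep in the mouth, 0.26 to 0.47 kg. Origin: centre of the frame's underside, axes as the box's; on the rim when shut. Its bead is caught under the greased gasket: pulled straight up it resists with a peak near 20 N (weight included) after 2 mm, then gives way suddenly; clear of the gasket 10 mm up.
- right_handle (a point): Middle of the grip of the right lid's black handle: a straight bar along the lid's y at its centre, 14 wide (lid's x), 18 high, 108 long, on posts 92 apart; 43 above the lid's origin (153 above the bench when shut), 25 free below it, free all round.
- right_rim (a point): Centre of the right box's mouth, level with its rim's top, 110 above the bench; axes as the box's.
- box_right_shelf (a point): Centre of the perforated shelf inside the right box, 24 above the bench; its contents stand on it.
- tube_rack: Rack with small capped tubes, 62x150x62, standing in one of the two dry boxes, seen through lid and walls. Origin: centre of its underside.
- plates: Stack of white microplates, 87x129x42, standing in the other dry box. Origin: centre of its underside.
- timer: Bystander: bench timer with a display, 41x62x65, right of the boxes. Origin: centre of its underside.
- vial: Bystander: small reagent vial, 24 dia. x 50, right of the boxes. Origin: centre of its underside.
- marker: Bystander: marker pen, 136 long, lying near the bench's front edge. Origin: centre of its underside.
- forceps: Bystander: steel forceps, 122 long, lying near the bench's front edge. Origin: centre of its underside.

How it is judged:
By the outcome, as a careful person would: the job done as asked, in the order asked, and still so for the second after the job is handed in, while the arm keeps its last pose, push and grip.
It also fails if it takes over 32 s, if anything falls off the work surface, if the arm or the gripper's body presses on something with over 40 N, if the wrist force passes 120 N, or if a joint passes its speed limit or range.

## Robot

A 6-joint arm with a two-finger parallel gripper is mounted at the origin on a cart in front of the work surface, level with it; the furniture and walls round the work are solid. World frame = base frame: x ahead of the robot, y to its left, z up, the work surface at z = 0. Lengths are in m, angles in rad, forces in N, time in s.
With the tool pointing down it reaches from about 0.3 to 0.875 m from the base axis. Payload 6.4 kg.
Tool frame: the origin (TCP) lies at the very end of the fingers, on their centre line; the grasp point (between the pads) lies 19 mm behind it; z points along the fingers, y is the line along which they close (so a half turn about z gives the same grasp; the last joint's range is limited). The gripper opens to 85 mm and grips with 20 to 120 N. Pads are 22 mm wide; open, the fingers measure 114 mm over their backs; the gripper's body (76 mm by 85 mm) begins 54 mm behind the grasp point. The pads swing forward as they close: fully open they stand 13 mm farther back than shut.
Start: joints at [-1.433, 0.181, 1.607, -0, 1.354, -0.206], TCP at [0.194, -0.541, 0.231] pointing down, gripper open.
Joint ranges: [-2.99, 2.99], [-0.89, 2.07], [0.3, 2.58], [-1.14, 4.28], [0, 2.63], [-3.12, 3.12]. Speed limits (rad/s): [2.57, 2.57, 3.01, 3.14, 3.14, 3.14].

## Interface

Orientations are given as a unit quaternion [w, x, y, z].
In Python, from bench import * gives the robot as it stands. The module is installed in compiled form; this text tells all that it offers.
- The arm moves only by the tool arm_command, never from a script. Its arguments are lists of equal length, an entry for each row: "dp": the shift along the tool's x, y, z in units of 0.25 m (1.0 is 0.25 m), a list of three; "turn": the turn, a rotation vector about the tool's x, y, z in units of 30 degrees (1.0 is 30 degrees), a list of three; "jaw": the opening, from 0 (shut) to 1 (fully open). A call has 1 to 5 rows; each row is the pose to reach, as a shift and turn from the pose commanded when the call began, along the tool's axes at that moment; what a row does not reach only later rows make up. A row lasts 1/8 s, in which the tool goes at most 62.5 mm and 10.7 degrees, less where a joint would pass 70% of its speed; a pose out of reach is approached as far as the arm can. A call with a number of a shift or a turn outside -1 to 1 is refused whole. A call with a gripper value outside its range is refused whole. The fingers move at their own pace and stop on an object; the grip force is fixed at half the most. Time passes only in rows, so rows that repeat a pose let the fingers close. It gives the time, the measured TCP pose, the force, the opening and the grip force at its end, in the units of the state.
- get_obs(): the state, without advancing time (a new reading comes with each control period).
- camera(name): name is "side" or "top"; returns the picture (384x512x3 uint8, blue, green, red); there is no depth.
- get_calibration(name): a dict with "camera_matrix" (3x3 intrinsics, pixels), "R" (3x3) and "t" (3): a world point X has camera coordinates R X + t. Camera axes: x right, y down, z forward; pixel columns grow to the right and rows downward; lengths in m; the calibration is good to about 2 mm. A picture is of the moment at which its call begins. get_calibration takes no time and is no camera call.
- hand_in(): hands the job in; it is judged then, once.
The state is a dict: "time_s": time; "q": joint angles; "dq": joint speeds; "joint_efforts": joint torques, N m; "eef_pos": TCP position; "eef_rot": TCP orientation; "wrist_force": force on the tool from outside, world axes, zero at the start; "torque": the same for the moment, N m; "opening": opening from 0.0 (shut) to 1.0 (fully open); "grasp_force": force on a finger pad.
Only numpy, scipy, OpenCV 4.12 (cv2) and the standard library are available. Lean on these libraries where they do the work, as an engineer would, in place of code of your own. Each camera call takes 0.05 s, during which the arm holds its last target. There are 200 camera calls.

## Working session

There is one attempt and no reset: what is moved stays moved. The work goes in short steps, Python scripts to look and compute and a tool call to move; the robot and the scene stay as the last step left them, time stands still between calls to the robot, and variables do not carry over. Pictures are saved under pics/ and viewed, at most 10 in all, crops included, and the job is handed in when it is done.

Besides the shell and the picture viewer there is one more tool, called by a JSON object that holds its "method" and its "body", one argument or row to a line. arm_command: Moves the arm, as the interface text tells. Its arguments: {"type":"object","properties":{"dp":{"type":"array"},"turn":{"type":"array"},"jaw":{"type":"array"}},"required":["dp","turn","jaw"]}

```bash
mkdir -p pics; python3 - <<'E'
from bench import *
import cv2
for n in("top","side"):
    cv2.imwrite(f"pics/{n}0.png",camera(n)); c=get_calibration(n); print(n,c)
o=get_obs(); print(o)
E
```

```text
top {'camera_matrix': array([[420.08476441,   0.        , 245.26835282],
       [  0.        , 420.08476441, 194.57676544],
       [  0.        ,   0.        ,   1.        ]]), 'R': array([[ 2.58689422e-02, -9.99665120e-01,  6.67118832e-04],
       [-9.89265355e-01, -2.56958206e-02, -1.43853333e-01],
       [ 1.43822302e-01,  3.06137600e-03, -9.89598794e-01]]), 't': array([-0.04704436,  0.5318022 ,  1.33147913])}
side {'camera_matrix': array([[421.52123715,   0.        , 253.32368314],
       [  0.        , 421.52123715, 198.41918859],
       [  0.        ,   0.        ,   1.        ]]), 'R': array([[-0.83890169, -0.54404271, -0.01617057],
       [-0.3441871 ,  0.55327563, -0.7585653 ],
       [ 0.4216387 , -0.63079601, -0.65139635]]), 't': array([0.41711205, 0.28320545, 0.93868528])}
{'time_s': 0.1, 'q': array([-1.43329991e+00,  1.81463253e-01,  1.60789989e+00,  1.09711989e-05,
        1.35379978e+00, -2.06311143e-01]), 'dq': array([ 0.00158681,  0.00027216, -0.00208113,  0.00020593, -0.0009763 ,
        0.00225726]), 'joint_efforts': array([ 3.79309413e-04, -4.45878124e+01, -3.52238381e+01, -2.38722469e-04,
        4.14396840e-03,  2.23024091e-05]), 'eef_pos': array([ 0.19376266, -0.54084794,  0.23048013]), 'eef_rot': array([-7.84485883e-04,  9.85260794e-01,  1.71057158e-01,  3.23619433e-05]), 'wrist_force': array([-0.04347021,  0.40123256, -0.08939732]), 'torque': array([-0.0239545 , -0.04827855, -0.03132518]), 'grasp_force': 0.0, 'opening': 0.9992532498167686}
```

View pics/top0.png

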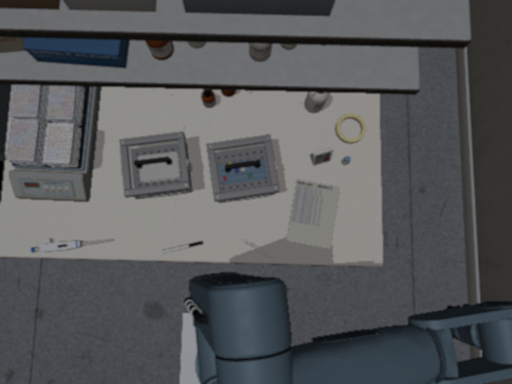

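View pics/side0.png

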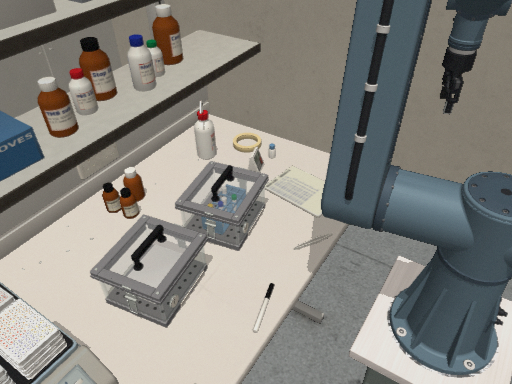

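The top view shows white plates in the left box (155,165). The blue rack with coloured tubes is in the right box (243,168), with its black handle at about (243,166) in the top view and (222,182) in the side view. I'll measure that handle.

```bash
cat > m.py <<'E'
from bench import *
import cv2, numpy as np
def mask(im,box,thr=45):
    x0,y0,x1,y1=box; m=np.zeros(im.shape[:2],np.uint8)
    m[y0:y1,x0:x1]=(im[y0:y1,x0:x1].max(2)<thr)*255
    n,l,s,_=cv2.connectedComponentsWithStats(m); k=1+np.argmax(s[1:,4]); return (l==k)
def ray(n,p):
    c=get_calibration(n); R,t=c["R"],c["t"]; d=R.T@np.linalg.solve(c["camera_matrix"],[*p,1]); return -R.T@t,d/np.linalg.norm(d)
def plane(n,p,z):
    o,d=ray(n,p); return o+d*(z-o[2])/d[2]
def tri(a,b):
    (o,d),(p,e)=ray("top",a),ray("side",b); s=np.linalg.lstsq(np.c_[d,-e],p-o,rcond=None)[0]
    A,B=o+s[0]*d,p+s[1]*e; return (A+B)/2,np.linalg.norm(A-B)
E
python3 - <<'E'
from m import *
ims={n:cv2.imread(f"pics/{n}0.png") for n in("top","side")}
for n,b in(("top",(220,150,268,180)),("side",(200,158,242,210))):
    m=mask(ims[n],b); ys,xs=np.nonzero(m); print(n,len(xs),cv2.minAreaRect(np.c_[xs,ys].astype(np.float32)),xs.min(),xs.max(),ys.min(),ys.max())
    for r in range(b[1],b[3]): 
        q=np.nonzero(m[r])[0]
        if len(q): print(r,q.min(),q.max(),end="; ")
    print()
t=cv2.resize(ims["top"][130:205,200:290],(540,450),interpolation=cv2.INTER_CUBIC)
s=cv2.resize(ims["side"][150:250,170:275],(473,450),interpolation=cv2.INTER_CUBIC)[:,:250]
cv2.imwrite("pics/c1.png",np.hstack([t,s]))
E
```

```text
top 167 ((242.0735321044922, 165.4558868408203), (6.464837074279785, 34.84005355834961), 80.83765411376953) 225 259 160 171
160 258 258; 161 251 259; 162 244 259; 163 237 259; 164 232 259; 165 226 259; 166 226 259; 167 226 238; 168 226 232; 169 225 230; 170 226 229; 171 227 228; 
side 253 ((221.63760375976562, 183.44630432128906), (11.878863334655762, 38.17620849609375), 34.99201965332031) 212 232 166 200
166 228 230; 167 227 231; 168 227 231; 169 226 231; 170 225 231; 171 224 231; 172 223 231; 173 223 231; 174 222 231; 175 221 231; 176 221 232; 177 220 232; 178 219 232; 179 218 232; 180 217 230; 181 217 223; 182 216 222; 183 215 221; 184 214 220; 185 214 220; 186 213 219; 187 212 218; 188 212 217; 189 212 217; 190 212 216; 191 212 216; 192 213 216; 193 213 216; 194 213 216; 195 213 216; 196 213 217; 197 212 218; 198 212 218; 199 212 218; 200 212 217;
```

View pics/c1.png

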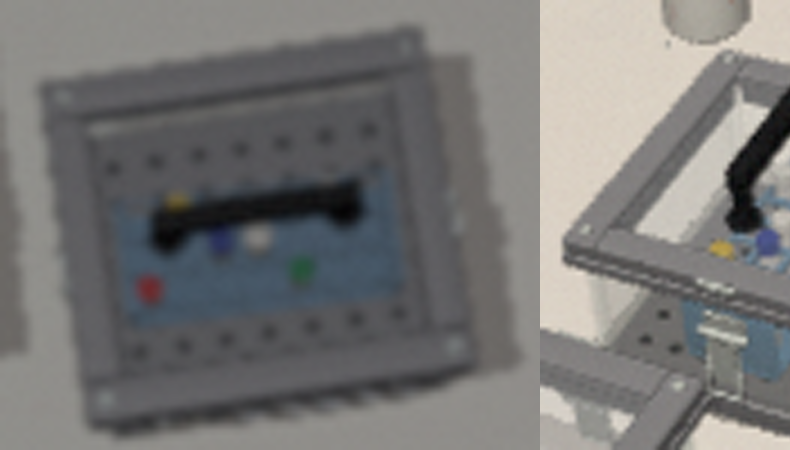

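```bash
python3 - <<'E'
from m import *
np.set_printoptions(precision=4,suppress=True)
for n in("top","side"):print(n,ray(n,(0,0))[0])
im=cv2.imread("pics/top0.png"); m=mask(im,(220,150,268,180))
cs=np.arange(233,252); f=np.polyfit(cs,[np.nonzero(m[:,c])[0].mean() for c in cs],1); print(f)
P=lambda c:(c,np.polyval(f,c))
side=lambda r:(230.3-(r-168)*14/18,r)
for name,a,b in(("L",P(225.8),side(188.5)),("R",P(259.3),side(168.)),("M",P(242.5),side(178.))): print(name,*tri(a,b))
L,R=plane("top",P(225.8),.153),plane("top",P(259.3),.153); print("plane .153",L,R,np.linalg.norm(L-R),(L+R)/2)
l2,r2=plane("side",side(188.5),.153),plane("side",side(168.),.153); print("side plane",l2,r2,(l2+r2)/2)
c=[(206.7,144.2),(270,134.7),(278.3,190.8),(215,201.2)]
Q=np.array([plane("top",p,.122) for p in c]); print(Q,Q.mean(0)); 
for v in(Q[0]-Q[1],Q[3]-Q[2]): print("yaw y",np.arctan2(-v[0],v[1]),np.linalg.norm(v))
for v in(Q[0]-Q[3],Q[1]-Q[2]): print("yaw x",np.arctan2(v[1],v[0]),np.linalg.norm(v))
v=L-R; print("bar yaw",np.arctan2(-v[0],v[1]))
print("corner tri",tri(c[0],(175.6,203.3)),tri(c[1],(211.6,162.2)))
E
```

```text
top [ 0.3358 -0.0374  1.3942]
side [0.0516 0.6624 0.833 ]
[ -0.1439 199.1561]
L [0.5976 0.0262 0.155 ] 0.00363363651962556
R [ 0.6176 -0.0738  0.1487] 0.001079605233141098
M [ 0.6076 -0.0234  0.1518] 0.0023146209245153973
plane .153 [0.5996 0.0273 0.153 ] [ 0.6171 -0.0734  0.153 ] 0.10215080799825119 [ 0.6084 -0.0231  0.153 ]
side plane [0.5974 0.0238 0.153 ] [ 0.6135 -0.0693  0.153 ] [ 0.6055 -0.0228  0.153 ]
[[ 0.6761  0.0907  0.122 ]
 [ 0.7117 -0.1059  0.122 ]
 [ 0.535  -0.1344  0.122 ]
 [ 0.4979  0.0583  0.122 ]] [ 0.6052 -0.0228  0.122 ]
yaw y 0.1795036901816408 0.19975287517359205
yaw y 0.19039448866020767 0.1962811309151232
yaw x 0.17944249529537312 0.18109809021003792
yaw x 0.15997969853361513 0.17899458794070658
bar yaw 0.17190491268551375
corner tri (array([0.677 , 0.0908, 0.116 ]), np.float64(0.0016759039830139602)) (array([ 0.7129, -0.1075,  0.1118]), np.float64(0.004200929799684563))
```

The crop confirms the tube rack and its coloured caps are in the right box. The handle centre is about (0.6065, -0.023, 0.152) with yaw about 0.172.

```bash
cat >> m.py <<'E'
from scipy.spatial.transform import Rotation as Ro
H=np.array([.6065,-.023,.152]); YAW=.172
def goal(yaw=YAW):  # tool y along lid x, z down
    y=np.array([np.cos(yaw),np.sin(yaw),0]); z=np.array([0,0,-1.]); return Ro.from_matrix(np.c_[np.cross(y,z),y,z])
def delta(p,yaw=YAW,fr=1.,o=None,G=None):
    o=o or get_obs(); q=o["eef_rot"]; R=Ro.from_quat([q[1],q[2],q[3],q[0]]); G=G or goal(yaw)
    rv=(R.inv()*G).as_rotvec(); return R.inv().apply(np.array(p)-o["eef_pos"])*fr/.25, rv*fr/np.radians(30)
E
python3 - <<'E'
from m import *
np.set_printoptions(precision=3,suppress=True)
print(delta([.6065,-.023,.23],fr=1/3), delta([.6065,-.023,.23]))
E
```

```text
(array([ 0.751, -0.465,  0.002]), array([-0.001, -0.001, -0.891])) (array([ 2.253, -1.394,  0.005]), array([-0.002, -0.003, -2.672]))
```

{"method": "arm_command", "body": {
  "dp": [
    [0.15, -0.093, 0],
    [0.3, -0.186, 0],
    [0.45, -0.279, 0],
    [0.6, -0.372, 0],
    [0.75, -0.465, 0]
  ],
  "turn": [
    [0, 0, -0.18],
    [0, 0, -0.36],
    [0, 0, -0.54],
    [0, 0, -0.72],
    [0, 0, -0.89]
  ],
  "jaw": [1, 1, 1, 1, 1]
}}

```text
time_s: 0.72
eef_pos: [0.3318, -0.3673, 0.2309]
eef_rot: [-0.0, 0.919, 0.395, 0.0]
wrist_force: [1.4, 1.0, 0.3]
opening: 1.0
grasp_force: 0.0
```

```bash
python3 - <<'E'
from m import *
np.set_printoptions(precision=3,suppress=True)
o=get_obs();print(o["eef_pos"],o["time_s"],delta([.6065,-.023,.23],fr=1/2))
E
```

```text
[ 0.332 -0.367  0.231] 0.725 (array([ 0.878, -0.075,  0.002]), array([-0.   , -0.   , -0.888]))
```

{"method": "arm_command", "body": {
  "dp": [
    [0.176, -0.015, 0],
    [0.352, -0.03, 0],
    [0.528, -0.045, 0],
    [0.704, -0.06, 0],
    [0.88, -0.075, 0]
  ],
  "turn": [
    [0, 0, -0.18],
    [0, 0, -0.36],
    [0, 0, -0.54],
    [0, 0, -0.72],
    [0, 0, -0.89]
  ],
  "jaw": [1, 1, 1, 1, 1]
}}

```text
time_s: 1.35
eef_pos: [0.4699, -0.1951, 0.231]
eef_rot: [-0.0, 0.802, 0.597, -0.0]
wrist_force: [0.5, 0.2, -0.4]
opening: 1.0
grasp_force: 0.0
```

```bash
python3 - <<'E'
from m import *
np.set_printoptions(precision=3,suppress=True)
o=get_obs();print(o["eef_pos"],o["time_s"],o["q"],delta([.6065,-.023,.23]))
E
```

```text
[ 0.47  -0.195  0.231] 1.35 [-0.627  0.032  1.771 -0.     1.339 -0.335] (array([0.817, 0.325, 0.004]), array([-0.001, -0.   , -0.886]))
```

{"method": "arm_command", "body": {
  "dp": [
    [0.164, 0.065, 0],
    [0.328, 0.13, 0],
    [0.49, 0.195, 0],
    [0.655, 0.26, 0],
    [0.817, 0.325, 0]
  ],
  "turn": [
    [0, 0, -0.18],
    [0, 0, -0.36],
    [0, 0, -0.54],
    [0, 0, -0.72],
    [0, 0, -0.886]
  ],
  "jaw": [1, 1, 1, 1, 1]
}}

```text
time_s: 1.98
eef_pos: [0.607, -0.0233, 0.2308]
eef_rot: [-0.0, 0.644, 0.765, -0.0]
wrist_force: [0.4, -1.0, 0.3]
opening: 0.995
grasp_force: 0.0
```

```bash
python3 - <<'E'
from m import *
np.set_printoptions(precision=3,suppress=True)
s=camera("side");t=camera("top")
o=get_obs();print(o["eef_pos"],o["time_s"],o["wrist_force"],delta([.6065,-.023,.133]))
cv2.imwrite("pics/c2.png",np.hstack([cv2.resize(s[90:230,160:290],(390,420)),cv2.resize(t[100:220,190:310],(400,420))]))
E
```

```text
[ 0.608 -0.021  0.231] 2.075 [-1.11   0.042  0.017] (array([-0.006, -0.006,  0.39 ]), array([ 0.   , -0.003,  0.004]))
```

View pics/c2.png

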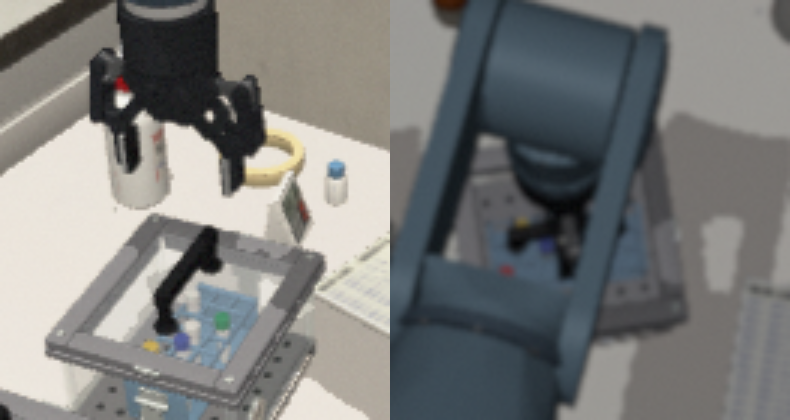

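The open fingers straddle the handle bar, one in front and one behind. Descending.

{"method": "arm_command", "body": {
  "dp": [
    [-0.003, -0.003, 0.1],
    [-0.006, -0.006, 0.2],
    [-0.006, -0.006, 0.3],
    [-0.006, -0.006, 0.39],
    [-0.006, -0.006, 0.39]
  ],
  "turn": [
    [0, 0, 0],
    [0, 0, 0],
    [0, 0, 0],
    [0, 0, 0],
    [0, 0, 0]
  ],
  "jaw": [1, 1, 1, 1, 1]
}}

```text
time_s: 2.7
eef_pos: [0.603, -0.0266, 0.1314]
eef_rot: [-0.002, 0.645, 0.764, -0.001]
wrist_force: [-0.4, -0.2, 1.1]
opening: 1.001
grasp_force: 0.0
```

```bash
python3 - <<'E'
from m import *
np.set_printoptions(precision=3,suppress=True)
s=camera("side")
o=get_obs();print(o["eef_pos"],o["time_s"],o["wrist_force"],delta([.6065,-.023,.133]))
cv2.imwrite("pics/c3.png",cv2.resize(s[120:230,170:290],(600,550),interpolation=cv2.INTER_CUBIC))
E
```

```text
[ 0.604 -0.027  0.133] 2.75 [-0.589  0.007  0.114] (array([0.013, 0.011, 0.   ]), array([-0.004, -0.002, -0.007]))
```

View pics/c3.png

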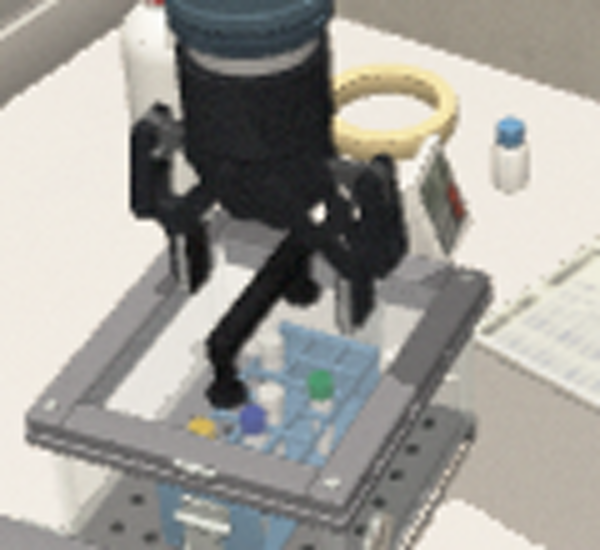

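{"method": "arm_command", "body": {
  "dp": [
    [0, 0, 0],
    [0, 0, 0]
  ],
  "turn": [
    [0, 0, 0],
    [0, 0, 0]
  ],
  "jaw": [0.6, 0.5]
}}

```text
time_s: 3.0
eef_pos: [0.606, -0.0267, 0.1351]
eef_rot: [0.001, 0.645, 0.764, 0.0]
wrist_force: [-0.6, 0.5, -0.3]
opening: 0.603
grasp_force: 0.0
```

{"method": "arm_command", "body": {
  "dp": [
    [0, 0, 0],
    [0, 0, 0],
    [0, 0, 0],
    [0, 0, 0],
    [0, 0, 0]
  ],
  "turn": [
    [0, 0, 0],
    [0, 0, 0],
    [0, 0, 0],
    [0, 0, 0],
    [0, 0, 0]
  ],
  "jaw": [0.4, 0.3, 0.2, 0.1, 0]
}}

```text
time_s: 3.62
eef_pos: [0.6062, -0.0264, 0.1343]
eef_rot: [0.001, 0.645, 0.764, 0.001]
wrist_force: [5.1, 1.2, 0.6]
opening: 0.155
grasp_force: 59.0
```

```bash
python3 - <<'E'
from m import *
np.set_printoptions(precision=3,suppress=True)
s=camera("side")
o=get_obs();print(o["eef_pos"],o["time_s"],o["wrist_force"],o["torque"],o["opening"],o["grasp_force"],delta([.6065,-.023,.133]))
E
```

```text
[ 0.606 -0.026  0.134] 3.675 [5.82  1.114 0.634] [ 0.151 -0.694  0.223] 0.15410486935421155 58.99877965450287 (array([0.013, 0.003, 0.005]), array([ 0.004,  0.001, -0.005]))
```

Gripped at 59 N. There is a 5.8 N lateral load, so I'll relieve that and start pulling.

{"method": "arm_command", "body": {
  "dp": [
    [0, 0.003, 0],
    [0, 0.005, 0],
    [0, 0.005, -0.004],
    [0, 0.005, -0.004]
  ],
  "turn": [
    [0, 0, 0],
    [0, 0, 0],
    [0, 0, 0],
    [0, 0, 0]
  ],
  "jaw": [0, 0, 0, 0]
}}

```text
time_s: 4.18
eef_pos: [0.6062, -0.0264, 0.1343]
eef_rot: [-0.0, 0.645, 0.764, -0.0]
wrist_force: [2.8, -1.4, -1.4]
opening: 0.151
grasp_force: 58.9
```

{"method": "arm_command", "body": {
  "dp": [
    [0, 0, -0.004],
    [0, 0, -0.008],
    [0, 0, -0.008]
  ],
  "turn": [
    [0, 0, 0],
    [0, 0, 0],
    [0, 0, 0]
  ],
  "jaw": [0, 0, 0]
}}

```text
time_s: 4.55
eef_pos: [0.6057, -0.0263, 0.1349]
eef_rot: [-0.001, 0.645, 0.764, -0.0]
wrist_force: [5.2, -2.0, -10.5]
opening: 0.153
grasp_force: 58.9
```

{"method": "arm_command", "body": {
  "dp": [
    [0, 0.002, -0.004],
    [0, 0.004, -0.006],
    [0, 0.004, -0.006]
  ],
  "turn": [
    [0, 0, 0],
    [0, 0, 0],
    [0, 0, 0]
  ],
  "jaw": [0, 0, 0]
}}

```text
time_s: 4.92
eef_pos: [0.6056, -0.0259, 0.1354]
eef_rot: [-0.002, 0.645, 0.764, -0.001]
wrist_force: [2.3, -3.6, -18.5]
opening: 0.152
grasp_force: 58.4
```

{"method": "arm_command", "body": {
  "dp": [
    [0, 0, -0.004],
    [0, 0, -0.006],
    [0, 0, -0.006]
  ],
  "turn": [
    [0, 0, 0],
    [0, 0, 0],
    [0, 0, 0]
  ],
  "jaw": [0, 0, 0]
}}

```text
time_s: 5.3
eef_pos: [0.6077, -0.0258, 0.1411]
eef_rot: [0.0, 0.645, 0.764, 0.0]
wrist_force: [-0.3, 0.2, -4.1]
opening: 0.148
grasp_force: 60.3
```

The gasket gave way with the lid up only about 7 mm. Raising to about 22 mm.

{"method": "arm_command", "body": {
  "dp": [
    [0, 0, -0.015],
    [0, 0, -0.03],
    [0, 0, -0.045],
    [0, 0, -0.06],
    [0, 0, -0.06]
  ],
  "turn": [
    [0, 0, 0],
    [0, 0, 0],
    [0, 0, 0],
    [0, 0, 0],
    [0, 0, 0]
  ],
  "jaw": [0, 0, 0, 0, 0]
}}

```text
time_s: 5.92
eef_pos: [0.6077, -0.0261, 0.1553]
eef_rot: [0.0, 0.645, 0.764, 0.0]
wrist_force: [-1.1, -0.4, -4.5]
opening: 0.15
grasp_force: 60.3
```

{"method": "arm_command", "body": {
  "dp": [
    [0, 0, 0],
    [0, 0, 0],
    [0, 0, 0]
  ],
  "turn": [
    [0, 0, 0],
    [0, 0, 0],
    [0, 0, 0]
  ],
  "jaw": [0, 0, 0]
}}

```text
time_s: 6.3
eef_pos: [0.6073, -0.026, 0.1546]
eef_rot: [-0.0, 0.645, 0.764, -0.0]
wrist_force: [0.1, -0.6, -5.2]
opening: 0.151
grasp_force: 60.3
```

```bash
python3 - <<'E'
from m import *
np.set_printoptions(precision=3,suppress=True)
P=[]
for i in range(6):
    s=camera("side"); o=get_obs(); P.append(o["eef_pos"])
print(np.mean(P,0),np.std(P,0),o["time_s"],o["wrist_force"],o["torque"],o["opening"],o["grasp_force"],o["eef_rot"])
cv2.imwrite("pics/c4.png",cv2.resize(s[110:250,160:300],(600,600),interpolation=cv2.INTER_CUBIC))
E
```

```text
[ 0.607 -0.026  0.155] [0. 0. 0.] 6.6 [ 0.566  0.177 -4.213] [ 0.058  0.006 -0.   ] 0.1495650953324307 60.30506730079651 [-0.     0.645  0.764 -0.   ]
```

View pics/c4.png

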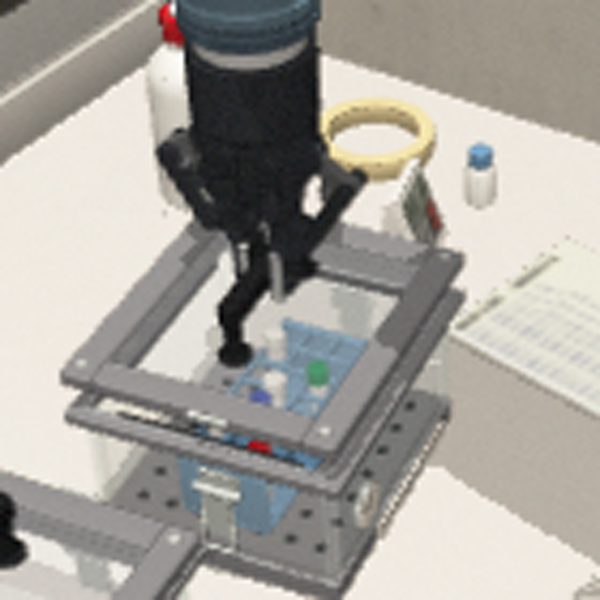

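The raised lid shows an even gap all round. Its two near screws are at side pixels (179,195) and (235,210), each about 6.7 px higher than when shut, so it is level and about 20 mm up. The wrist force is steady at about 4.3 N, which is just the lid's weight. Handing in.

```bash
python3 -c "
from bench import *
print(hand_in())"
```

```text
the job is handed in; nothing more can be done
None
```

The job is handed in with the arm holding the tube box's (right box's) lid level and still about 20 mm above its rim; the gasket gave way with the lid only about 7 mm up, and I left the other box and the small items alone.

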